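# Free the lane guide's spring bolt and wedge the carton tight

## Task

Clamp the carton in the roller lane. First pull back the spring bolt's handle and twist it over until it drops into its rest notch, and let go so that the bolt stays retracted and the sliding guide is free; then drive the loose wooden wedge into the gap between the rail and the guide until the carton is held tight between the two guides. Leave the bolt parked, the wedge in place, and the things lying around undisturbed.

Things in the scene. Friction and masses are not known exactly. Their poses are not given: they have to be found in the camera images.
- deck: Fixed grey lane plate, 370 x 420 x 12 mm. Its frame (deck, mm): origin on the bench, x away from the robot, y left, z up; plate x -210..160, y -235..185, top z 12. On it: three roller tracks along x (tops z 30); a fixed guide (inner face y 154, top z 82); a steel rail x -100..90, y -62..-40, top z 52; the bolt's housing block x 52..110, y -150..-110, top z 76.
- axis (a point): Point of the bolt axis, deck (40, -130, 60); the axis runs along deck x. An upright steel sector plate of 52 mm radius about the axis stands here, its robot-side face at deck x 40. On that face, hidden by the handle, is the rest notch.
- bolt (a joint): Retraction of the spring bolt, m: 0 = shot, its tip blocks the guide; grows as the handle is pulled to deck -x (to the robot); stop at 0.033. Spring: 7.5 N at 0, +0.25 N/mm. The handle turns only beyond 0.027. Its pin then rests on the sector plate's face (reads 0.027) or drops into the 7 mm deep notch (0.019: parked). Let go before it has turned past 0.25 rad, it snaps shut.
- handle (a joint): Turn of the handle about the bolt axis, rad: 0 = locked, leaning 0.35 rad from upright to deck +y (left); grows as the top swings to -y (right), stop 1.25. The notch centre is set anew each time between 0.63 and 1.05 (notch 0.28 rad wide). The pin (9 mm thick, 42 mm from the axis) slides easily over the face, drops in by itself, and further turning is then blocked.
- corner (a point): Inner corner of the handle's tab, moving with it; at the start deck x 31. The dark steel arm rises radially from the axis; 62 to 107 mm out is its tab, an L seen from above of 8 mm steel: a cross wall 58 mm wide and, at its right (-y) end, a side wall running 45 mm away from the robot. Point: where the inner faces meet, 85 mm out, 25 mm right of the arm's centre line. z: radial.
- tab (a point): Middle of the tab's cross wall, on its inner face (the one away from the robot), on the arm's centre line 85 mm from the axis; at the start deck x 31. Closed fingertips put down into the tab's corner from above (open to the left, above and below) can press the cross wall to the robot and the side wall to the right. z: radial.
- guide (a joint): Position of the sliding aluminium guide, m: 0 at start, grows to the carton (deck +y), up to 0.030, friction 1 N; 1 mm of play while the bolt is shot. Plate x -90..133, front face y 16, top z 76; behind it a tapered block x -85..60 (top z 59) with the wedge's taper facing the rail; a tang at the far end reaches to the bolt. At 0.008 the carton is tight between the guides.
- wedge: Loose wooden wedge 130 mm long (x), 45 high, 0.15 kg; 44 thick at its blunt tail (x -65, to the robot), 20 at its nose. Origin mid-length on its underside; straight face y -20, along the rail; slanted face y +24 (tail) to 0 (nose). Lies on the plate in the gap's mouth. Pushed to deck +x it meets the guide at origin x -76; tight near x -33, then the push rises steeply (14-22 N). Self-locking.
- carton: Brown carton 170 (x) x 130 (y) x 85 mm, about 0.6 kg, on the roller tracks between the sliding and the fixed guide with 8 mm of slack in all. Origin at the centre of its underside.
- tape_roll: Bystander: roll of tape 110 mm across, 48 mm high, lying flat. Origin at the centre of its underside.
- small_carton: Bystander: closed carton 120 x 90 x 70 mm. Origin at the centre of its underside.
- tape_measure: Bystander: tape measure 75 x 36 x 66 mm, standing. Origin at the centre of its underside.
Not all that is in view belongs to the job. There is more than one size of the wedge; the one meant has the size given above.

How it is judged:
On the way, in this order (a step that is already met when the one before it is completed fails the run):
1. the bolt is parked in its rest notch and let go (value of joint bolt between 0.017 and 0.0235 m and value of joint handle above 0.45 rad and contact force between each of the arm, the fingers and handle below 0.3 N), for 0.2 s.
2. the wedge holds the carton tight (value of joint guide above 0.006 m and contact force between guide and carton above 3 N and contact force between guide and wedge above 3 N), for 0.1 s.
At the end, for the whole second after the job is handed in: The bolt rests in its notch (retraction 0.017 to 0.0235 m, handle turned more than 0.45 rad); the guide has moved more than 6 mm and presses the carton with more than 3 N, and the wedge presses the guide with more than 3 N; wedge and carton lie flat (within 0.1 rad) and at rest (all of step 2 and value of joint bolt between 0.017 and 0.0235 m and value of joint handle above 0.45 rad and angle between each of wedge, carton's own z axis and vertical below 0.1 rad and linear speed of each of wedge, carton below 0.01 m/s); the robot touches nothing.
It fails at once if a bystander is moved more than 30 mm (distance of any of tape_roll, small_carton, tape_measure from where it was at the start of the episode above 0.03 m).
It fails at once if the carton is tipped (angle between carton's own z axis and vertical above 0.3 rad).
It also fails if it takes over 51 s, if anything falls off the work surface, if the arm or the gripper's body presses on something with over 40 N, if the wrist force passes 120 N, or if a joint passes its speed limit or range.

## Robot

A 6-joint arm with a two-finger parallel gripper is mounted at the origin on the work surface. World frame = base frame: x ahead of the robot, y to its left, z up, the work surface at z = 0. Lengths are in m, angles in rad, forces in N, time in s.
With the tool pointing down it reaches from about 0.375 to 0.9 m from the base axis. Payload 3.1 kg.
Tool frame: the origin (TCP) lies on the centre line of the jaws, within the pads' length; the fingertips stand 8 mm ahead of it and the grasp point (between the pads) lies 11 mm behind it; z points along the fingers, y is the line along which they close (so a half turn about z gives the same grasp; the last joint's range is limited). The gripper opens to 85 mm and grips with 20 to 120 N. Pads are 22 mm wide; open, the fingers measure 114 mm over their backs; the gripper's body (76 mm by 85 mm) begins 54 mm behind the grasp point. The pads swing forward as they close: fully open they stand 13 mm farther back than shut.
Start: joints at [1.085, 0.527, 1.433, -0, 1.181, -0.178], TCP at [0.189, 0.596, 0.239] pointing down, gripper open.
Joint ranges: [-3.08, 3.08], [-0.75, 2.2], [0.22, 2.44], [-1.43, 4.57], [0, 2.65], [-2.85, 2.85]. Speed limits (rad/s): [2.79, 2.79, 3.14, 3.14, 3.14, 3.14].

## Interface

Orientations are given as a unit quaternion [x, y, z, w].
In Python, from station import * gives the robot as it stands.
- The arm moves only by the tool play_rows, never from a script. Its argument "rows" is a list of rows, each a list of 3 entries, a list of its own where there are three numbers: the turn, a rotation vector about the tool's x, y, z in degrees, then the shift along the tool's x, y, z in mm, then the closure, from 0 (fully open) to 1 (shut). In form: [[[ax, ay, az], [dx, dy, dz], jaw], ...]. A call has 1 to 12 rows; each row shifts and turns the commanded pose from where the row before left it, along the tool's axes as they then stand; what a row does not reach is not made up. A row lasts 1/12 s, in which the tool goes at most 41.7 mm and 7.16 degrees, less where a joint would pass 70% of its speed; a pose out of reach is approached as far as the arm can. A call with a gripper value outside its range is refused whole. The fingers move at their own pace and stop on an object; "grip_force" is the grip in N (left out, the last holds). Time passes only in rows, so rows that do not move let the fingers close. It gives the time, the measured TCP pose, the force, the opening and the grip force at its end, in the units of the state.
- sense(): the state, without advancing time (a new reading comes with each control period).
- snapshot(name): name is "scene" or "side" or "wrist"; returns (picture, depth): 384x512x3 uint8, red, green, blue; 384x512 float32, m along the optical axis (not along the pixel's ray), 0 where there is no reading.
- get_calibration(name): a dict with "vfov" (degrees; the focal length in pixels is half the picture's height over the tangent of half this angle, whatever the lens; pixels are square), "cx", "cy" (the principal point, pixels), "xyz" and "attitude" of the camera in the world. Camera axes: x right, y down, z forward; pixel columns grow to the right and rows downward; lengths in m; the calibration is good to about 2 mm. A picture is of the moment at which its call begins: read the wrist's pose just before it. get_calibration takes no time and is no camera call; for the wrist camera it gives the pose at the moment of the call.
- sign_off(): hands the job in; it is judged then, once.
The state is a dict: "t": time; "q": joint angles; "qd": joint speeds; "tau": joint torques, N m; "tcp_pos": TCP position; "tool_rot": TCP orientation; "force": force on the tool from outside, world axes, zero at the start; "ft_torque": the same for the moment, N m; "finger_gap": opening from 0.0 (shut) to 1.0 (fully open); "gripper_force": force on a finger pad.
Only numpy, scipy, OpenCV 4.12 (cv2) and the standard library are available. Lean on these libraries where they do the work, as an engineer would, in place of code of your own. Each camera call takes 0.05 s, during which the arm holds its last target. There are 200 camera calls.

## Working session

There is one attempt and no reset: what is moved stays moved. The work goes in short steps, Python scripts to look and compute and a tool call to move; the robot and the scene stay as the last step left them, time stands still between calls to the robot, and variables do not carry over. Pictures are saved under pics/ and viewed, at most 10 in all, crops included, and the job is handed in when it is done.

Besides the shell and the picture viewer there is one more tool, called after "Emit:" as name(argument=value, ...), one argument or row to a line, values as JSON. play_rows: Moves the arm, as the interface text tells. Its arguments: {"type":"object","properties":{"rows":{"type":"array","items":{"type":"array"}},"grip_force":{"type":"number"}},"required":["rows"]}

```bash
ls; mkdir -p pics; cat > h.py <<'E'
from station import *
import numpy as np, cv2
from scipy.spatial.transform import Rotation as R
def rot(c):
    a=np.array(c["attitude"],float)
    return a if a.shape==(3,3) else R.from_quat(a).as_matrix()
def world(n,d,c):
    H,W=d.shape; f=H/2/np.tan(np.radians(c["vfov"])/2)
    u,v=np.meshgrid(np.arange(W),np.arange(H))
    p=np.stack([(u-c["cx"])/f*d,(v-c["cy"])/f*d,d],-1)
    return p@rot(c).T+np.array(c["xyz"])
def proj(P,c,H=384):
    f=H/2/np.tan(np.radians(c["vfov"])/2)
    p=(np.array(P)-np.array(c["xyz"]))@rot(c)
    return np.stack([p[...,0]/p[...,2]*f+c["cx"],p[...,1]/p[...,2]*f+c["cy"]],-1)
E
python3 - <<'E'
from h import *
print(sense())
for n in ["scene","side"]:
    c=get_calibration(n); print(n,c)
    im,d=snapshot(n); cv2.imwrite(f"pics/{n}.png",im[...,::-1]); np.savez(f"{n}.npz",im=im,d=d)
E
```

```text
pics
{'t': 0.0, 'q': array([ 1.08447102e+00,  5.28468017e-01,  1.43392209e+00,  1.65625389e-06,
        1.18137413e+00, -1.78504831e-01]), 'qd': array([-1.16275602e-03,  1.69521654e-03, -5.35209423e-04, -7.60264157e-04,
       -7.51871328e-05,  1.12417190e-03]), 'tau': array([ 2.27693145e-04, -4.42353559e+01, -1.78023541e+01, -2.01222524e-04,
        8.51105258e-03, -7.64421806e-07]), 'tcp_pos': array([0.18900477, 0.5949999 , 0.23832616]), 'tool_rot': array([ 1.53303532e-01,  9.88178551e-01, -1.02610014e-03, -3.55046085e-04]), 'force': array([0.09518041, 0.19019724, 0.04048489]), 'ft_torque': array([0.04375492, 0.06747401, 0.00572907]), 'gripper_force': 0.0, 'finger_gap': 0.9993669710997423}
scene {'vfov': 43.60519900856444, 'cx': 257.5292430665233, 'cy': 199.83825976632284, 'xyz': array([1.39918954, 0.58098564, 0.84435597]), 'attitude': array([ 0.43917664,  0.76714679, -0.41108769, -0.22274781])}
side {'vfov': 55.42689370472977, 'cx': 260.3787822234668, 'cy': 192.06827032752327, 'xyz': array([ 0.13570726, -0.78828233,  1.06090771]), 'attitude': array([ 0.90852652, -0.20809745,  0.07953754, -0.35348097])}
```

View pics/scene.png

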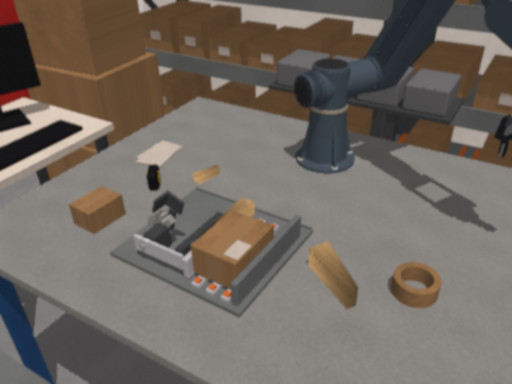

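View pics/side.png

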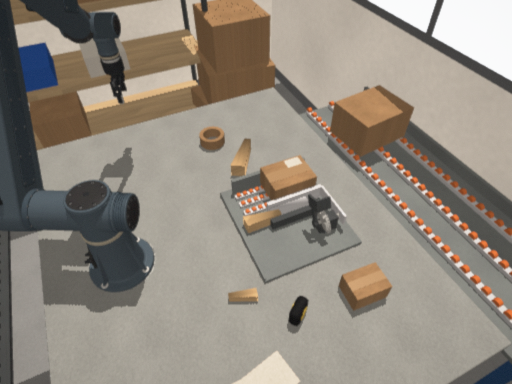

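Candidates for the wedge: on the plate in the gap's mouth, scene (243,208) / side (260,220); long one on the bench, scene (333,272); small one, scene (206,174). I choose the one on the plate, and check its size next. The handle (dark tab) is at scene (168,203) / side (320,200).

```bash
cat > deck.py <<'E'
from h import *
pts=[]
for n in ["scene","side"]:
    z=np.load(n+".npz"); c=get_calibration(n); P=world(n,z["d"],c); z_=z["d"]>0
    pts.append(P[z_&(P[...,0]>0.2)&(P[...,0]<1.1)&(abs(P[...,1])<0.8)&(abs(P[...,2])<.3)])
    b=pts[-1]; print(n,"bench z med",np.median(b[abs(b[:,2])<.007][:,2]), b[abs(b[:,2])<.007][:,2].std())
A=np.vstack(pts)
m=A[(A[:,2]>.007)&(A[:,2]<.017)]
g=np.zeros((900,1600),np.uint8)   # 1mm grid, x from .2, y from -.8
ij=np.round((m[:,:2]-[.2,-.8])*1000).astype(int); g[ij[:,0].clip(0,899),ij[:,1].clip(0,1599)]=255
g=cv2.morphologyEx(g,cv2.MORPH_CLOSE,np.ones((9,9)))
g=cv2.morphologyEx(g,cv2.MORPH_OPEN,np.ones((15,15)))
cs,_=cv2.findContours(g,0,2); 
for c in sorted(cs,key=cv2.contourArea)[-3:]:
    (v,u),(w,h),a=cv2.minAreaRect(c); print(u/1000+.2,v/1000-.8,w,h,a, cv2.boxPoints(((v,u),(w,h),a)))
np.save("pts.npy",A); cv2.imwrite("pics/g.png",g)
E
python3 deck.py
```

```text
scene bench z med -4.199392126819079e-05 0.001816821681677207
side bench z med -0.0016199939203285219 0.002274255672425457
0.5868126525878906 -0.06790032958984382 423.29473876953125 373.449951171875 1.450216293334961 [[515.7944  568.12134]
 [525.2458  194.79105]
 [948.40497 205.50397]
 [938.95355 578.8342 ]]
```

```bash
cat >> h.py <<'E'
YAW=np.radians(-1.45)
RZ=R.from_euler('z',YAW).as_matrix()
O=np.array([.5868,-.0679,0])-RZ@np.array([-.025,-.025,0])
def w2d(P): return (np.array(P)-O)@RZ     # m
def d2w(p): return np.array(p)/1000@RZ.T+O # mm->m
E
python3 - <<'E'
from h import *
print(O)
D=w2d(np.load("pts.npy"))*1000
def s(n,lo,hi,ax=None):
    m=np.all((D>lo)&(D<hi),1); q=D[m]
    print(n,len(q),"pct2/50/98",np.percentile(q,[2,50,98],axis=0).round(0).tolist() if len(q) else "")
s("rail top",[-120,-80,46],[-60+160,-30,57])
s("guide top",[-110,-15,70],[140,30,82])
s("fixed top",[-210,140,74],[160,190,90])
s("wedge",[-250,-45,50],[-60,60,65])
s("handle",[0,-200,110],[80,-60,180])
s("housing",[40,-160,70],[120,-105,82])
s("carton",[-150,20,100],[150,170,125])
# height map of deck for viewing: top view colour
im=np.zeros((420,500,3),np.uint8)
for n in ["scene","side"]:
    z=np.load(n+".npz"); c=get_calibration(n); P=w2d(world(n,z["d"],c))*1000
    m=(z["d"]>0)&(P[...,0]>-300)&(P[...,0]<190)&(P[...,1]>-220)&(P[...,1]<190)&(P[...,2]<200)
    q=P[m]; col=z["im"][m][:,::-1]
    for p,k in zip(q,col): cv2.circle(im,(int(p[0]+300),int(200-p[1])),1,tuple(int(x) for x in k),-1)
a=cv2.resize(im,(800,600)); cv2.imwrite("pics/top.png",a)
E
```

```text
[ 0.61242461 -0.04354062  0.        ]
rail top 706 pct2/50/98 [[-109.0, -64.0, 46.0], [-13.0, -48.0, 51.0], [89.0, -32.0, 56.0]]
guide top 430 pct2/50/98 [[-83.0, -12.0, 70.0], [58.0, 9.0, 75.0], [134.0, 24.0, 82.0]]
fixed top 982 pct2/50/98 [[-157.0, 149.0, 75.0], [8.0, 162.0, 81.0], [142.0, 171.0, 88.0]]
wedge 589 pct2/50/98 [[-185.0, -43.0, 51.0], [-136.0, -22.0, 56.0], [-64.0, 3.0, 60.0]]
handle 815 pct2/50/98 [[21.0, -140.0, 111.0], [33.0, -120.0, 146.0], [76.0, -74.0, 171.0]]
housing 364 pct2/50/98 [[48.0, -153.0, 70.0], [84.0, -129.0, 75.0], [111.0, -108.0, 81.0]]
carton 3913 pct2/50/98 [[-51.0, 22.0, 102.0], [39.0, 90.0, 114.0], [118.0, 152.0, 118.0]]
```

View pics/top.png

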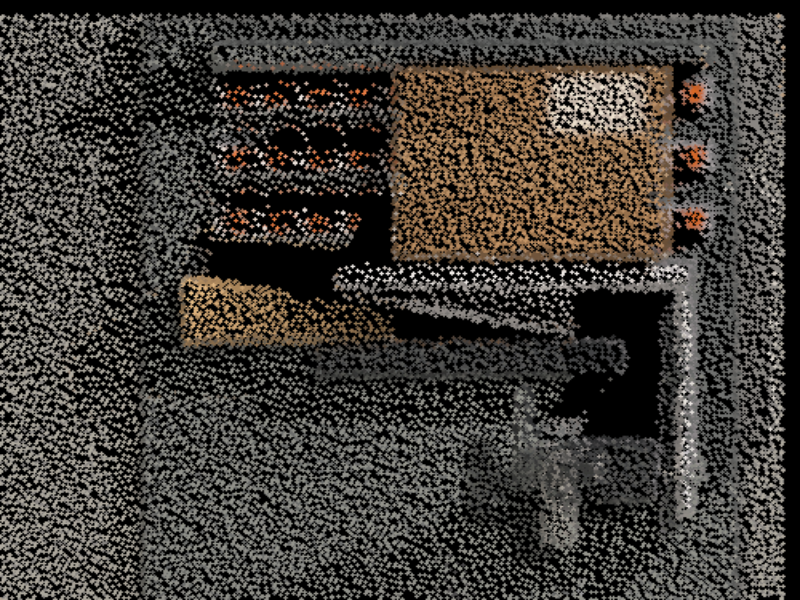

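The top view reconstructs the deck frame to 1–2 mm (rail, guide, housing, carton all where they must be). The wedge spans deck x −186..−56, y −40..+4, so it is 130 mm long and 44 mm at the tail, which is the right one.

```bash
cat >> h.py <<'E'
def ori(lean):  # tool z to the axis, lean rad to deck +y, tool x to the robot
    s,c=np.sin(lean),np.cos(lean)
    return RZ@np.array([[-1,0,0],[0,c,-s],[0,-s,-c]]).T
def polar(x,t,r,lean):
    s,c=np.sin(lean),np.cos(lean); return d2w([x,-130+r*s+t*c,60+r*c-t*s])
def go(pos,M):
    S=sense(); T=R.from_quat(S["tool_rot"]).as_matrix(); sh=np.array(pos)-S["tcp_pos"]
    rv=np.degrees(R.from_matrix(T.T@M).as_rotvec())
    print("t",S["t"],"deck tcp",(w2d(S["tcp_pos"])*1000).round(1),"F deck",(S["force"]@RZ).round(1),"gap",round(S["finger_gap"],3))
    print("turn",rv.round(2),"| shift now-axes",(T.T@sh*1000).round(1),"| shift new-axes",(M.T@sh*1000).round(1))
E
python3 -c "
from h import *
go(polar(47,-6,150,.35),ori(.35))"
```

```text
t 0.1 deck tcp [-439.4  627.7  238.4] F deck [-0.3 -0.2  0.6] gap 1.001
turn [ 19.81  -2.87 -16.01] | shift now-axes [-665.6 -548.    36.3] | shift new-axes [-486.4 -656.6  277.4]
```

Emit:
play_rows(
  rows=[
    [[0,0,0],[-15,-12,0],1],
    [[0,0,0],[-30,-25,0],1],
    [[0,0,0],[-30,-25,0],1],
    [[0,0,0],[-30,-25,0],1],
    [[0,0,0],[-30,-25,0],1],
    [[0,0,0],[-30,-25,0],1],
    [[0,0,0],[-30,-25,0],1],
    [[0,0,0],[-30,-25,0],1],
    [[0,0,0],[-30,-25,0],1],
    [[0,0,0],[-30,-25,0],1],
    [[0,0,0],[-30,-25,0],1],
    [[0,0,0],[-30,-25,0],1],
  ],
  grip_force=60,
)

```text
t: 1.1
tcp_pos: [0.4315, 0.2158, 0.2391]
tool_rot: [0.153, 0.988, -0.0, -0.0]
force: [0.9, -0.0, -0.2]
finger_gap: -0.001
gripper_force: 0.0
```

Emit:
play_rows(
  rows=[
    [[0,0,0],[-30,-25,0],1],
    [[0,0,0],[-30,-25,0],1],
    [[0,0,0],[-30,-25,0],1],
    [[0,0,0],[-30,-25,0],1],
    [[0,0,0],[-30,-25,0],1],
    [[0,0,0],[-30,-25,0],1],
    [[0,0,0],[-30,-25,0],1],
    [[4,-0.6,-3.2],[-30,-25,0],1],
    [[4,-0.6,-3.2],[-20,-15,0],1],
    [[4,-0.6,-3.2],[0,0,0],1],
    [[4,-0.6,-3.2],[0,0,0],1],
    [[4,-0.6,-3.2],[0,0,0],1],
  ],
)

```text
t: 2.1
tcp_pos: [0.6152, -0.0661, 0.2401]
tool_rot: [0.012, 0.984, -0.177, -0.001]
force: [0.0, 0.5, -0.1]
finger_gap: 0.001
gripper_force: 0.0
```

```bash
python3 -c "
from h import *
go(polar(47,-6,120,.35),ori(.35))
im,d=snapshot('wrist'); cv2.imwrite('pics/w1.png',im[...,::-1])"
```

```text
t 2.1 deck tcp [  3.4 -22.5 240.1] F deck [ 0.   0.5 -0.1] gap 0.001
turn [-0.28  0.13  0.03] | shift now-axes [-43.4 -44.9  86.3] | shift new-axes [-43.6 -45.3  86. ]
```

View pics/w1.png

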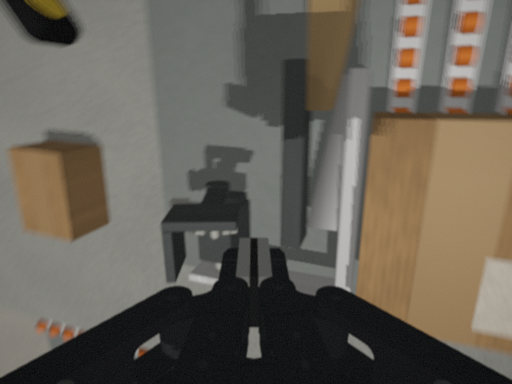

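The wrist view shows the handle's L: cross wall along (165,215)–(248,208), side wall down to (172,275), and the fingertips at (254,245) still to its left and nearer the robot. This matches the estimate.

Emit:
play_rows(
  rows=[
    [[0,0,0],[-22,-22,10],1],
    [[0,0,0],[-22,-23,20],1],
    [[0,0,0],[0,0,25],1],
    [[0,0,0],[0,0,20],1],
    [[0,0,0],[0,0,0],1],
  ],
)

```text
t: 2.57
tcp_pos: [0.6543, -0.1355, 0.1807]
tool_rot: [0.014, 0.985, -0.173, -0.006]
force: [-0.5, 1.2, 0.7]
finger_gap: -0.001
gripper_force: 0.0
```

```bash
python3 -c "
from h import *
go(polar(47,-6,78,.35),ori(.35))
c=get_calibration('wrist');im,d=snapshot('wrist'); cv2.imwrite('pics/w2.png',im[...,::-1])
P=w2d(world('w',d,c))*1000; P=P[d>0]-[0,-130,60]
s,cc=np.sin(.35),np.cos(.35); r=P[:,1]*s+P[:,2]*cc; t=P[:,1]*cc-P[:,2]*s
m=(r>100)&(r<112)&(P[:,0]>5)&(P[:,0]<90)&(t<40)&(t>-50)
h,xe,te=np.histogram2d(P[m,0],t[m],[range(10,90,5),range(-45,40,5)]); print(h.astype(int))
"
```

```text
t 2.5667 deck tcp [ 44.2 -90.9 180.7] F deck [-0.6  1.2  0.7] gap -0.001
turn [ 0.07 -0.41 -0.07] | shift now-axes [-3.2 -1.4 48.8] | shift new-axes [-2.8 -1.4 48.8]
[[ 0  0  0  0  0  0  0  0  0  0  0  0  0  0  0  0]
 [ 0  0  0  0  0  0  0  0  0  0  0  0  0  0  0  0]
 [ 0  0 49 76 78 69 74 74 74 71 73 74 77 60  0  0]
 [ 0  0 66 92 91 95 88 94 94 91 90 93 97 76  0  0]
 [ 0  0 63 88 21 22 26 21 22 26 26 23 23 20  0  0]
 [ 0  0 61 91  0  0  0  0  0  0  0  0  0  0  0  0]
 [ 0  0 60 88  0  0  0  0  0  0  0  0  0  0  0  0]
 [ 0  0 60 92  0  0  0  0  0  0  0  0  0  0  0  0]
 [ 0  0 53 85  0  0  0  0  0  0  0  0  0  0  0  0]
 [ 0  0 58 82  0  0  0  0  0  0  0  0  0  0  0  0]
 [ 0  0 50 83  0  0  0  0  0  0  0  0  0  0  0  0]
 [ 0  0 53 49  0  0  0  0  0  0  0  0  0  0  0  0]
 [ 0  0 32  3  0  0  0  0  0  0  0  0  0  0  0  0]
 [ 0  0  0  0  0  0  0  0  0  0  0  0  0  0  0  0]
 [ 0  0  0  0  0  0  0  0  0  0  0  0  0  0  0  0]]
```

View pics/w2.png

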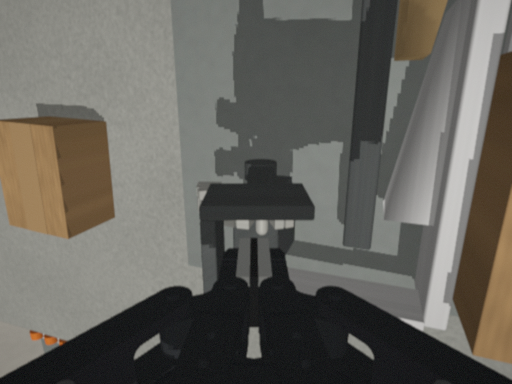

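The handle matches the model to about 1 mm (cross wall at x 23–31, side wall inner face at t −25). The tips stand over the pocket at (255,240), inside the L. Insert, then pull.

Emit:
play_rows(
  rows=[
    [[0,0,0],[-3,-1,10],1],
    [[0,0,0],[0,0,15],1],
    [[0,0,0],[0,0,14],1],
    [[0,0,0],[0,0,10],1],
    [[0,0,0],[0,0,0],1],
    [[0,0,0],[4,0,0],1],
    [[0,0,0],[4,0,0],1],
    [[0,0,0],[4,0,0],1],
    [[0,0,0],[0,0,0],1],
  ],
)

```text
t: 3.37
tcp_pos: [0.6507, -0.1519, 0.1411]
tool_rot: [0.012, 0.984, -0.175, 0.003]
force: [7.2, -0.7, -5.7]
finger_gap: -0.001
gripper_force: 3.6
```

```bash
python3 -c "
from h import *
go(polar(12,-6,78,.35),ori(.35))"
```

```text
t 3.3667 deck tcp [  41.  -107.3  141.1] F deck [ 7.2 -0.5 -5.7] gap -0.001
turn [-0.1   0.64 -0.09] | shift now-axes [29.1  0.5  5.6] | shift new-axes [29.   0.5  5.9]
```

Emit:
play_rows(
  rows=[
    [[0,0,0],[0,0,0],1],
    [[0,0,0],[0,0,0],1],
  ],
)

```text
t: 3.53
tcp_pos: [0.6515, -0.1519, 0.1412]
tool_rot: [0.012, 0.984, -0.175, 0.004]
force: [7.1, -0.9, -5.6]
finger_gap: -0.001
gripper_force: 3.5
```

```bash
python3 -c "
from h import *
go(polar(12,-6,78,.35),ori(.35))"
```

```text
t 3.5333 deck tcp [  41.8 -107.3  141.2] F deck [ 7.1 -0.8 -5.6] gap -0.001
turn [-0.11  0.69 -0.1 ] | shift now-axes [29.8  0.5  5.7] | shift new-axes [29.8  0.5  6. ]
```

Emit:
play_rows(
  rows=[
    [[0,0,0],[5,0,1],1],
    [[0,0,0],[5,0,1],1],
    [[0,0,0],[5,0,1],1],
    [[0,0,0],[5,0,1],1],
    [[0,0,0],[5,0,1],1],
    [[0,0,0],[5,0,0],1],
    [[0,0,0],[0,0,0],1],
    [[0,0,0],[0,0,0],1],
  ],
)

```text
t: 4.2
tcp_pos: [0.6283, -0.1536, 0.1414]
tool_rot: [0.012, 0.984, -0.177, 0.012]
force: [13.2, 1.8, 6.6]
finger_gap: 0.004
gripper_force: 6.7
```

```bash
python3 -c "
from h import *
go(polar(12,-6,78,.35),ori(.35))"
```

```text
t 4.2 deck tcp [  18.6 -109.7  141.4] F deck [13.1  2.1  6.6] gap 0.004
turn [-0.31  1.65 -0.22] | shift now-axes [6.8 2.8 5.3] | shift new-axes [6.6 2.8 5.5]
```

Emit:
play_rows(
  rows=[
    [[0,0,0],[4,0,0],1],
    [[0,0,0],[5,0,0],1],
    [[0,0,0],[0,0,0],1],
  ],
)

```text
t: 4.45
tcp_pos: [0.6202, -0.1535, 0.1415]
tool_rot: [0.012, 0.984, -0.177, 0.014]
force: [14.6, 0.4, 5.2]
finger_gap: -0.002
gripper_force: 7.6
```

```bash
python3 -c "
from h import *
go(polar(12,-6,78,.35),ori(.35))"
```

```text
t 4.45 deck tcp [  10.6 -109.8  141.5] F deck [14.6  0.8  5.2] gap -0.002
turn [-0.32  1.8  -0.23] | shift now-axes [-1.2  3.   5.6] | shift new-axes [-1.4  2.9  5.5]
```

Emit:
play_rows(
  rows=[
    [[0,0,0],[1.5,-2,0],1],
    [[-3,0,0],[0,-4.5,0.6],1],
    [[-3,0,0],[0,-4.5,0.6],1],
    [[-3,0,0],[0,-4.5,0.6],1],
    [[-3,0,0],[0,-4.5,0.6],1],
    [[-3,0,0],[0,-4.5,0.6],1],
    [[-3,0,0],[0,-4.5,0.6],1],
    [[-3,0,0],[0,-4.5,0.6],1],
    [[0,0,0],[0,0,0],1],
  ],
)

```text
t: 5.2
tcp_pos: [0.6173, -0.1913, 0.1422]
tool_rot: [0.015, 1.0, 0.004, 0.015]
force: [19.0, -1.7, 0.4]
finger_gap: -0.001
gripper_force: 9.0
```

```bash
cat > st.py <<'E'
from h import *
S=sense(); p=w2d(S["tcp_pos"])*1000-[0,-130,60]; T=RZ.T@R.from_quat(S["tool_rot"]).as_matrix()
l=np.arctan2(-T[1,2],-T[2,2]); s,c=np.sin(l),np.cos(l)
print("t",S["t"],"x",p[0].round(1),"tool lean",l.round(3),"turn",(.35-l).round(3),"r",(p[1]*s+p[2]*c).round(1),"t",(p[1]*c-p[2]*s).round(1),"F tool",(S["force"]@R.from_quat(S["tool_rot"]).as_matrix()).round(1),"pitch",np.degrees(T[0,2]).round(1))
E
python3 st.py
```

```text
t 5.2 x 8.7 tool lean -0.008 turn 0.358 r 82.4 t -16.9 F tool [-19.   -1.2   0.2] pitch 1.7
```

```bash
cat > han.py <<'E'
from h import *
c=get_calibration('wrist'); im,d=snapshot('wrist')
P=w2d(world('w',d,c))*1000; m=(d>0)&(im.max(2)<70); P=P[m]-[0,-130,60]
# tab top face: search angle maximising points in r 105..109 with t -33..29
best=[]
for a in np.arange(-1,.5,.01):
    s,cc=np.sin(a),np.cos(a); r=P[:,1]*s+P[:,2]*cc; t=P[:,1]*cc-P[:,2]*s
    k=(abs(r-107)<2)&(t>-34)&(t<30)&(P[:,0]>-40)&(P[:,0]<30)
    best.append((k.sum(),a,P[k,0],t[k]))
n,a,x,t=max(best,key=lambda b:b[0]); print("n",n,"handle turn",round(.35-a,3),"t",np.percentile(t,[1,99]).round(1),"x",np.percentile(x,[1,50,99]).round(1))
E
python3 han.py; python3 st.py
```

```text
n 3714 handle turn 0.46 t [-32.5  23.4] x [-9.8 -5.6  9.4]
t 5.25 x 8.7 tool lean -0.007 turn 0.357 r 82.5 t -16.3 F tool [-18.2  -0.2   1. ] pitch 1.7
```

Emit:
play_rows(
  rows=[
    [[0,0,0],[-8,0,0],1],
    [[0,0,0],[-8,0,0],1],
    [[0,0,0],[-8,0,0],1],
    [[0,0,0],[-8,0,0],1],
    [[0,0,0],[-6,0,0],1],
    [[0,0,0],[0,0,0],1],
  ],
)

```text
t: 5.75
tcp_pos: [0.6454, -0.1868, 0.1378]
tool_rot: [0.012, 1.0, 0.007, 0.002]
force: [0.1, 0.0, 0.1]
finger_gap: 0.003
gripper_force: 0.0
```

```bash
python3 han.py; python3 st.py
```

```text
n 3852 handle turn 0.44 t [-32.8  18.3] x [-2.6  3.1 29.3]
t 5.8 x 35.8 tool lean -0.015 turn 0.365 r 77.8 t -11.1 F tool [-0.3 -0.5  1.1] pitch 0.1
```

Emit:
play_rows(
  rows=[
    [[0,0,0],[4,-3,0],1],
    [[-3,0,0],[0,-4.2,0.6],1],
    [[-3,0,0],[0,-4.2,0.6],1],
    [[-3,0,0],[0,-4.2,0.6],1],
    [[0,0,0],[0,0,0],1],
  ],
)

```text
t: 6.22
tcp_pos: [0.6382, -0.2029, 0.1339]
tool_rot: [0.014, 0.996, 0.088, 0.001]
force: [-0.4, -0.1, 0.1]
finger_gap: -0.0
gripper_force: 0.1
```

```bash
python3 han.py; python3 st.py
```

```text
n 3165 handle turn 0.58 t [-33.   22.3] x [-1.4  5.  27.8]
t 6.2667 x 30.2 tool lean -0.173 turn 0.523 r 78.1 t -15.7 F tool [ 0.3 -0.4 -0.3] pitch 0.0
```

Emit:
play_rows(
  rows=[
    [[-3,0,0],[0,-4.2,0.6],1],
    [[-3,0,0],[0,-4.2,0.6],1],
    [[-3,0,0],[0,-4.2,0.6],1],
    [[0,0,0],[0,0,0],1],
  ],
)

```text
t: 6.6
tcp_pos: [0.6389, -0.2153, 0.1296]
tool_rot: [0.013, 0.986, 0.164, 0.002]
force: [0.8, -0.1, -1.0]
finger_gap: -0.0
gripper_force: 0.0
```

```bash
python3 han.py; python3 st.py
```

```text
n 2861 handle turn 0.75 t [-32.5  22.4] x [-0.8  5.9 29. ]
t 6.65 x 31.2 tool lean -0.327 turn 0.677 r 79.5 t -16.2 F tool [-0.1 -0.1  0.4] pitch 0.1
```

Emit:
play_rows(
  rows=[
    [[-3,0,0],[0,-4.2,0.6],1],
    [[-3,0,0],[0,-4.2,0.6],1],
    [[0,0,0],[0,0,0],1],
  ],
)

```text
t: 6.9
tcp_pos: [0.6395, -0.2233, 0.1259]
tool_rot: [0.013, 0.977, 0.214, 0.004]
force: [-0.7, -0.0, -0.1]
finger_gap: -0.001
gripper_force: 0.0
```

```bash
python3 han.py; python3 st.py
```

```text
n 3350 handle turn 0.89 t [-30.7  22. ] x [ 4.2  9.2 29.1]
t 6.95 x 31.6 tool lean -0.431 turn 0.781 r 80.4 t -16.2 F tool [-0.   0.6 -0.3] pitch 0.1
```

Emit:
play_rows(
  rows=[
    [[-3,0,0],[0,-4.2,0.6],1],
    [[0,0,0],[0,0,0],1],
    [[0,0,0],[0,0,0],1],
  ],
)

```text
t: 7.2
tcp_pos: [0.6396, -0.2251, 0.1244]
tool_rot: [0.012, 0.971, 0.239, 0.004]
force: [-0.8, -0.5, -0.5]
finger_gap: 0.002
gripper_force: 0.0
```

```bash
python3 han.py; python3 st.py
```

```text
n 3528 handle turn 0.92 t [-32.4  21.2] x [ 4.3  9.2 29.2]
t 7.25 x 31.9 tool lean -0.484 turn 0.834 r 80.7 t -14.5 F tool [0.2 0.1 0.1] pitch 0.1
```

Emit:
play_rows(
  rows=[
    [[-2,0,0],[0,-4,0.6],1],
    [[0,0,0],[0,-2,0],1],
    [[0,0,0],[0,0,0],1],
  ],
)

```text
t: 7.5
tcp_pos: [0.6395, -0.2301, 0.1209]
tool_rot: [0.012, 0.966, 0.257, 0.004]
force: [0.1, 0.6, -0.6]
finger_gap: 0.004
gripper_force: 0.0
```

```bash
python3 han.py; python3 st.py
```

```text
n 3286 handle turn 0.97 t [-32.1  21.7] x [ 4.6  9.6 29.3]
t 7.55 x 31.8 tool lean -0.52 turn 0.87 r 80.7 t -18.0 F tool [0.2 0.5 0.3] pitch 0.1
```

Emit:
play_rows(
  rows=[
    [[-2,0,0],[0,-4,0.6],1],
    [[0,0,0],[0,-1,0],1],
    [[0,0,0],[0,0,0],1],
  ],
)

```text
t: 7.8
tcp_pos: [0.64, -0.2331, 0.1186]
tool_rot: [0.012, 0.961, 0.275, 0.005]
force: [2.1, 3.7, 2.2]
finger_gap: -0.004
gripper_force: 1.9
```

```bash
python3 han.py; python3 st.py
```

```text
n 3144 handle turn 1.0 t [-32.4  21.8] x [ 4.3  9.4 29.3]
t 7.85 x 32.3 tool lean -0.556 turn 0.906 r 80.8 t -18.9 F tool [-1.6  3.2  0.8] pitch 0.1
```

Force rises to 3 N and the cross wall has dropped back, so the pin is in the notch. Back off and withdraw.

Emit:
play_rows(
  rows=[
    [[0,0,0],[0,6,0],1],
    [[0,0,0],[0,6,0],1],
    [[0,0,0],[0,0,-15],1],
    [[0,0,0],[0,0,-25],1],
    [[0,0,0],[0,0,-30],1],
    [[0,0,0],[0,0,-30],1],
    [[0,0,0],[0,0,0],1],
  ],
)

```text
t: 8.43
tcp_pos: [0.6403, -0.2818, 0.2152]
tool_rot: [0.012, 0.963, 0.269, 0.009]
force: [1.3, -0.7, 0.8]
finger_gap: -0.001
gripper_force: 0.0
```

```bash
python3 han.py; python3 st.py; python3 - <<'E'
from h import *
c=get_calibration('side'); im,d=snapshot('side'); P=w2d(world('s',d,c))*1000
cr=cv2.resize(im[150:290,210:380],(680,560),interpolation=cv2.INTER_CUBIC); cv2.imwrite("pics/s2.png",cr[...,::-1])
go(d2w([-260,-18,75]),ori(0))
E
```

```text
n 1177 handle turn 1.0 t [-31.   24.9] x [ 4.7  9.1 29.2]
t 8.4833 x 33.0 tool lean -0.549 turn 0.899 r 185.3 t -10.3 F tool [-0.1  0.2  0. ] pitch 0.5
t 8.5333 deck tcp [  31.8 -233.6  210.6] F deck [-1.2  0.2  0.9] gap -0.003
turn [31.64  0.28  0.04] | shift now-axes [292.6 112.9 227.3] | shift new-axes [291.8 215.6 135.6]
```

View pics/s2.png

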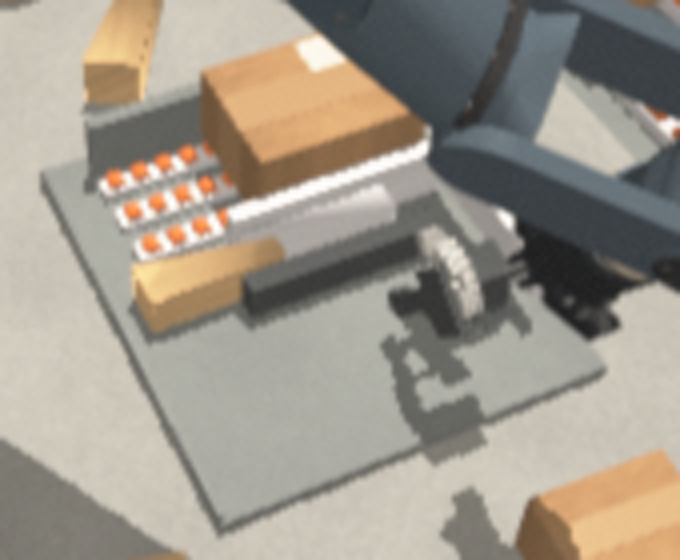

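Handle tab lies to the right at (410,300), parked; the wedge is still in the mouth at (200,280). Now go behind the wedge's tail.

Emit:
play_rows(
  rows=[
    [[6.3,0,0],[0,0,0],1],
    [[6.3,0,0],[0,0,0],1],
    [[6.3,0,0],[0,0,0],1],
    [[6.3,0,0],[0,0,0],1],
    [[6.4,0,0],[0,0,0],1],
    [[0,0,0],[26,22,0],1],
    [[0,0,0],[28,26,0],1],
    [[0,0,0],[28,26,0],1],
    [[0,0,0],[28,26,0],1],
    [[0,0,0],[28,26,0],1],
    [[0,0,0],[28,26,0],1],
    [[0,0,0],[28,26,0],1],
  ],
)

```text
t: 9.53
tcp_pos: [0.4455, -0.0915, 0.2083]
tool_rot: [0.012, 1.0, 0.003, -0.0]
force: [0.4, 0.4, 0.1]
finger_gap: -0.0
gripper_force: 0.0
```

Emit:
play_rows(
  rows=[
    [[0,0,0],[28,26,0],1],
    [[0,0,0],[18,11,0],1],
    [[0,0,0],[0,0,0],1],
    [[0,0,0],[0,0,0],1],
  ],
)

```text
t: 9.87
tcp_pos: [0.4016, -0.0542, 0.2089]
tool_rot: [0.011, 1.0, 0.002, 0.0]
force: [0.1, 0.5, 0.1]
finger_gap: -0.002
gripper_force: 0.0
```

```bash
python3 - <<'E'
from h import *
go(d2w([-210,-18,30]),ori(0))
c=get_calibration('wrist'); im,d=snapshot('wrist'); P=w2d(world('s',d,c))*1000
cv2.imwrite("pics/w3.png",im[...,::-1])
m=(d>0)&(abs(P[...,2]-56)<6)&(P[...,0]<-60)&(P[...,0]>-200)&(P[...,1]>-60)&(P[...,1]<20)&(im[...,0].astype(int)>im[...,2]+40)
print("wedge top",m.sum(),np.percentile(P[m],[1,99],axis=0).round(1))
E
```

```text
t 9.8667 deck tcp [-210.5  -16.   208.9] F deck [0.1 0.6 0.1] gap -0.002
turn [0.27 0.03 0.15] | shift now-axes [ -0.4  -2.9 178.9] | shift new-axes [ -0.5  -2.  178.9]
wedge top 1588 [[-184.9  -38.8   51.2]
 [-143.7    2.4   59.1]]
```

View pics/w3.png

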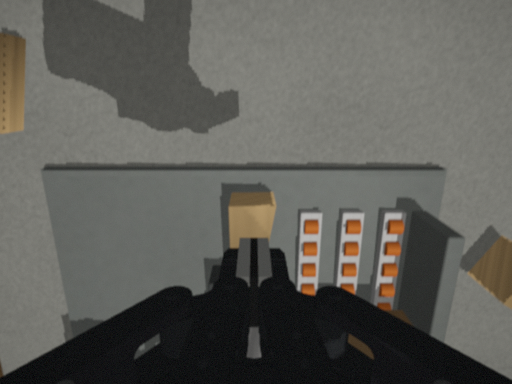

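The wedge's tail is at (252,200) in line with the fingers, tail face at deck x −185. Descend behind it and push.

Emit:
play_rows(
  rows=[
    [[0,0,0],[0,-2,30],1],
    [[0,0,0],[0,0,35],1],
    [[0,0,0],[0,0,35],1],
    [[0,0,0],[0,0,35],1],
    [[0,0,0],[0,0,25],1],
    [[0,0,0],[0,0,18],1],
    [[0,0,0],[0,0,0],1],
    [[0,0,0],[0,0,0],1],
  ],
)

```text
t: 10.58
tcp_pos: [0.4045, -0.0576, 0.0303]
tool_rot: [0.013, 1.0, 0.002, 0.0]
force: [0.9, -0.3, 0.1]
finger_gap: 0.005
gripper_force: 0.0
```

Emit:
play_rows(
  rows=[
    [[0,0,0],[-6,0,0],1],
    [[0,0,0],[-6,0,0],1],
    [[0,0,0],[-6,0,0],1],
    [[0,0,0],[-6,0,0],1],
    [[0,0,0],[-6,0,0],1],
    [[0,0,0],[-6,0,0],1],
    [[0,0,0],[-6,0,0],1],
    [[0,0,0],[-6,0,0],1],
    [[0,0,0],[0,0,0],1],
  ],
)

```text
t: 11.33
tcp_pos: [0.4543, -0.0588, 0.0318]
tool_rot: [0.012, 1.0, 0.002, 0.003]
force: [-0.6, 0.1, -0.5]
finger_gap: 0.001
gripper_force: 0.0
```

```bash
python3 -c "
from h import *
go(d2w([-109,-18,30]),ori(0))"
```

```text
t 11.3333 deck tcp [-157.7  -19.3   31.8] F deck [-0.6  0.1 -0.5] gap 0.001
turn [0.18 0.34 0.03] | shift now-axes [-48.7   1.3   2.1] | shift new-axes [-48.7   1.3   1.8]
```

Emit:
play_rows(
  rows=[
    [[0,0,0],[-4,0,0],1],
    [[0,0,0],[-4,0,0],1],
    [[0,0,0],[-4,0,0],1],
    [[0,0,0],[-4,0,0],1],
    [[0,0,0],[-4,0,0],1],
    [[0,0,0],[-4,0,0],1],
    [[0,0,0],[-4,0,0],1],
    [[0,0,0],[-4,0,0],1],
    [[0,0,0],[-4,0,0],1],
    [[0,0,0],[-4,0,0],1],
    [[0,0,0],[-4,0,0],1],
    [[0,0,0],[0,0,0],1],
  ],
)

```text
t: 12.33
tcp_pos: [0.4967, -0.0593, 0.0317]
tool_rot: [0.013, 1.0, 0.002, 0.002]
force: [-1.7, 0.3, -0.7]
finger_gap: 0.002
gripper_force: 0.8
```

```bash
python3 -c "
from h import *
go(d2w([-109,-18,30]),ori(0))"
```

```text
t 12.3333 deck tcp [-115.2  -18.7   31.7] F deck [-1.7  0.3 -0.7] gap 0.002
turn [0.25 0.18 0.01] | shift now-axes [-6.2  0.7  1.7] | shift new-axes [-6.2  0.7  1.7]
```

Emit:
play_rows(
  rows=[
    [[0,0,0],[-3,0,0],1],
    [[0,0,0],[-3,0,0],1],
    [[0,0,0],[-3,0,0],1],
    [[0,0,0],[-3,0,0],1],
    [[0,0,0],[-3,0,0],1],
    [[0,0,0],[0,0,0],1],
  ],
)

```text
t: 12.83
tcp_pos: [0.5027, -0.0585, 0.0313]
tool_rot: [0.012, 1.0, 0.004, -0.008]
force: [-17.9, -7.5, 8.3]
finger_gap: 0.005
gripper_force: 8.7
```

```bash
python3 -c "
from h import *
go(d2w([-109,-18,30]),ori(0))"
```

```text
t 12.8333 deck tcp [-109.3  -17.7   31.3] F deck [-17.7  -7.9   8.3] gap 0.005
turn [ 0.43 -0.9   0.13] | shift now-axes [-0.4 -0.3  1.3] | shift new-axes [-0.3 -0.3  1.3]
```

Emit:
play_rows(
  rows=[
    [[0,0,0],[-3,0,0],1],
    [[0,0,0],[-3,0,0],1],
    [[0,0,0],[0,0,0],1],
    [[0,0,0],[0,0,0],1],
  ],
)

```text
t: 13.17
tcp_pos: [0.5025, -0.0578, 0.0309]
tool_rot: [0.011, 1.0, 0.005, -0.014]
force: [-27.0, -10.1, 14.1]
finger_gap: -0.002
gripper_force: 13.7
```

```bash
python3 -c "
from h import *
go(d2w([-109,-18,30]),ori(0))"
```

```text
t 13.1667 deck tcp [-109.5  -17.1   30.9] F deck [-26.7 -10.8  14.1] gap -0.002
turn [ 0.56 -1.61  0.19] | shift now-axes [-0.5 -0.9  0.9] | shift new-axes [-0.5 -0.9  0.9]
```

Tight at 27 N with the wedge at about −33. Back off, rise, and check.

Emit:
play_rows(
  rows=[
    [[0,0,0],[8,0,0],1],
    [[0,0,0],[10,0,0],1],
    [[0,0,0],[15,0,0],1],
    [[0,0,0],[15,0,0],1],
    [[0,0,0],[0,0,-20],1],
    [[0,0,0],[0,0,-35],1],
    [[0,0,0],[0,0,-35],1],
    [[0,0,0],[0,0,-35],1],
    [[0,0,0],[0,0,-35],1],
    [[0,0,0],[0,0,0],1],
    [[0,0,0],[0,0,0],1],
  ],
)

```text
t: 14.08
tcp_pos: [0.4717, -0.0602, 0.1944]
tool_rot: [0.013, 1.0, 0.001, 0.006]
force: [0.3, -0.3, -0.2]
finger_gap: -0.003
gripper_force: 0.0
```

```bash
python3 - <<'E'
from h import *
print(sense()["force"],sense()["tcp_pos"])
im,d=snapshot('side'); c=get_calibration('side'); P=w2d(world('s',d,c))*1000
cv2.imwrite("pics/s3.png",cv2.resize(im[150:290,210:380],(680,560),interpolation=cv2.INTER_CUBIC)[...,::-1])
m=(d>0)&(P[...,2]>70)&(P[...,2]<80)&(P[...,0]>-60)&(P[...,0]<130)&(P[...,1]>0)&(P[...,1]<22)
z=np.load("side.npz");P0=w2d(world('s',z["d"],c))*1000
m0=(abs(P0[...,2]-75)<5)&(P0[...,0]>-60)&(P0[...,0]<130)&(P0[...,1]>0)&(P0[...,1]<22)
print("guide y",np.median(P0[m0][:,1]),np.median(P[m][:,1]))
E
```

```text
[ 0.26963438 -0.30077256 -0.22190071] [ 0.47168447 -0.06015874  0.1944139 ]
guide y 10.398316262295053 12.950506843621238
```

View pics/s3.png

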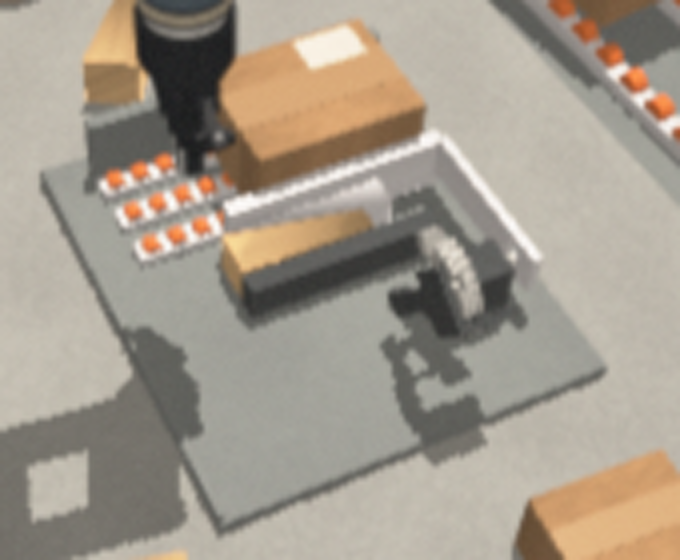

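The wedge is fully in the gap at (300,245), the guide is against the carton at (330,165), the handle is still parked at (410,300), and the arm is clear.

```bash
python3 -c "
from station import *
print(sign_off())"
```

```text
the job is handed in; nothing more can be done
None
```

I handed in the job after about 14 of the 51 s. The bolt is parked in its notch, the wedge is driven in to 27 N at about its tight position, and the carton appears clamped. The arm is clear and the bystanders were never touched; the hand-in returned no verdict.

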